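Make up two table kits for the card-tree workshop

ROBOT

A 6-joint arm with a two-finger parallel gripper is mounted at the origin on the work surface. World frame = base frame: x ahead of the robot, y to its left, z up, the work surface at z = 0. Lengths are in m, angles in rad, forces in N, time in s.
With the tool pointing down it reaches from about 0.325 to 0.775 m from the base axis. Payload 5.5 kg.
Tool frame: the origin (TCP) lies at the very end of the fingers, on their centre line; the grasp point (between the pads) lies 19 mm behind it; z points along the fingers, y is the direction in which the jaws open and shut (so a half turn about z gives the same grasp; the last joint's range is limited). The gripper opens to 85 mm and grips with 20 to 120 N. Pads are 22 mm wide; open, the fingers measure 114 mm over their backs; the gripper's body (76 mm by 85 mm) begins 54 mm behind the grasp point. The pads swing forward as they close: fully open they stand 13 mm farther back than shut.
Start: joints at [1.192, 0.091, 1.231, -0, 1.82, -0.057], TCP at [0.19, 0.569, 0.231] pointing down, gripper open.
Joint ranges: [-2.87, 2.87], [-0.86, 2.18], [0.17, 2.46], [-1.51, 4.65], [0.06, 2.69], [-2.65, 2.65]. Speed limits (rad/s): [2.57, 2.57, 3.01, 3.14, 3.14, 3.14].

INTERFACE

Orientations are given as a unit quaternion [w, x, y, z].
In Python, from cell import r gives the robot as it stands.
- The arm moves only by the tool drive_tool, never from a script. Its argument "deltas" is a list of rows, each a list of 6 numbers: the shift along the world's x, y, z in mm, then the turn, a rotation vector about the world's x, y, z in degrees. A call has 1 to 12 rows; each row is the pose to reach, as a shift and turn from the pose commanded when the call began; what a row does not reach only later rows make up. A row lasts 1/8 s, in which the tool goes at most 62.5 mm and 10.7 degrees, less where a joint would pass 70% of its speed; a pose out of reach is approached as far as the arm can. A call with a gripper value outside its range is refused whole. "gripper" is the finger opening in mm, from 0 to 85.4, set as the call begins (left out, the last holds). The fingers move at their own pace and stop on an object; the grip force is fixed at half the most. Time passes only in rows, so rows that repeat a pose let the fingers close. It gives the time, the measured TCP pose, the force and the opening at its end, in the units of the state.
- r.get_state(): the state, without advancing time (a new reading comes with each control period).
- r.capture(name): name is "side" or "top"; returns the picture (480x640x3 uint8, red, green, blue); there is no depth.
- r.camera_params(name): a dict with "fx", "fy", "cx", "cy" (pixels), "camera_from_world" (4x4, takes a point from world to camera coordinates). Camera axes: x right, y down, z forward; pixel columns grow to the right and rows downward; lengths in m; the calibration is good to about 2 mm. A picture is of the moment at which its call begins. camera_params takes no time and is no camera call.
- r.job_done(): hands the job in, once; it reports no verdict.
Trained networks look in the newest picture that a camera, given by its name, has taken for a name from the list of things; names that differ only in an ending like _2 or _b are one class to them, and where a whole thing is asked for, a point or a joint stands for the part that bears it (a point fixed in the world has none). Each returns a list of dicts, best first, with "confidence" (0 to 1); they miss things now and then, are a little off and sometimes report something else, mostly with a low value. They report only what shows in the picture. A call takes as long as a camera call.
- r.search_frame(camera, name): "extent" ([left, top, width, height] in pixels, round what is visible of it).
The state is a dict: "clock": time; "qpos": joint angles; "dq": joint speeds; "joint_torque": joint torques, N m; "tool_pos": TCP position; "orientation": TCP orientation; "contact_force": force on the tool from outside, world axes, zero at the start; "torque": the same for the moment, N m; "width": opening from 0.0 (shut) to 1.0 (fully open).
Only numpy, scipy, OpenCV 4.12 (cv2) and the standard library are available. Lean on these libraries where they do the work, as an engineer would, in place of code of your own. Each camera call takes 0.05 s, during which the arm holds its last target.

TASK

Make up the two table kits: into the larger yellow tray go the large glue stick standing in the square cell, the stapler on its base in the long narrow bay and the roll of tape flat in the wide bay; into the smaller tray go the small glue stick standing in its square cell and the paper punch on its base in the large bay. Set each thing down on the tray's floor rather than dropping it, let go of everything, and leave the scissors, the pencil pot and the stack of card where they are.

Things in the scene. Friction and masses are not known exactly. Their poses are not given: they have to be found in the camera images.
- glue_large: The larger of two glue sticks: upright cylinder, plastic, white barrel, grey cap and foot, diameter 31 mm, 110 mm high, about 65 g. Stands on its foot. Origin: centre of the foot's underside; z up through the cap.
- glue_small: The smaller of two glue sticks, of the same make: diameter 22 mm, 82 mm high, about 25 g. Stands on its foot. Origin: centre of the foot's underside; z up through the cap.
- stapler: Black desk stapler standing on its base: 130 mm long (its y), 36 mm wide (its x), 56 mm high, about 220 g. Grip the top arm across x at mid-length: 34 mm wide, upright sides from 31 to 55 mm above the underside; narrower (26 mm or less) below it, base 10 mm thick. Origin: centre of the base's underside; z up.
- tape: Roll of paper masking tape lying flat: outer diameter 58 mm, hole 28 mm, 36 mm high, about 60 g. Origin: centre of its underside; z up along the axis of the hole.
- punch: Craft paper punch: white housing on a steel die plate, paper slot at the front (-x), black thumb lever on top, raised to the front. 64 mm along its x, 45 mm along its y, upright housing sides 13 to 43 mm above the underside, 57 mm high over the lever, about 160 g. Grip across y on the body's sides. Origin: centre of its underside; z up.
- tray_large: Larger yellow tray, 147 (x) by 168 (y) mm. Fixed. Floor 3 thick; walls 3 thick, their top 18 above the table. Origin: centre of underside, z up. Inner sizes and centres, mm in its frame: Long narrow stapler bay along y, 56 by 162, centre (-42.5, 0). Wide tape bay, 82 (x) by 111 (y), centre (29.5, -25.5); fingers fit beside the roll along y. Square glue cell 48 by 48, centre (46.5, 57). A 31 by 48 cell at (4, 57) stays empty.
- tray_small: Smaller yellow tray, 72 (x) by 133 (y) mm. Fixed. Floor 3 thick; walls 3 thick, their top 18 above the table. Origin: centre of underside, z up. Inner sizes and centres, mm in its frame: Large punch bay, 66 (x) by 84 (y), centre (0, -21.5), the punch's length along y. Square glue cell 40 by 40, centre (13, 43.5). A 23 by 40 slot at (-21.5, 43.5) stays empty.
- scissors: Bystander: scissors with red handles lying flat, 175 mm long, 9 mm high. Origin: near the pivot, on the table.
- pencil_pot: Bystander: black round pot with pencils, diameter 76 mm, 95 mm high, pencils up to 172 mm. Origin: centre of its underside.
- card_stack: Bystander: stack of green card lying flat, 210 mm along x, 148 mm along y, 15 mm high. Origin: centre of its underside.

How it is judged:
By the outcome, as a careful person would: the job done as asked, in the order asked, and still so for the second after the job is handed in, with the robot touching nothing.
It also fails if it takes over 128 s, if anything falls off the work surface, if the arm or the gripper's body presses on something with over 40 N, if the wrist force passes 120 N, or if a joint passes its speed limit or range.

## Working session

There is one attempt and no reset: what is moved stays moved. The work goes in short steps, Python scripts to look and compute and a tool call to move; the robot and the scene stay as the last step left them, time stands still between calls to the robot, and variables do not carry over. Pictures are saved under pics/ and viewed, and the job is handed in when it is done.

Besides the shell and the picture viewer there is one more tool, called after "Emit:" by a JSON object that holds its "method" and its "body", one argument or row to a line. drive_tool: Moves the arm, as the interface text tells. Its arguments: {"type":"object","properties":{"deltas":{"type":"array","items":{"type":"array","items":{"type":"number"}}},"gripper":{"type":"number"}},"required":["deltas"]}

```bash
ls; mkdir -p pics; python3 - <<'E'
from cell import r
import cv2,json
for n in("top","side"):
    im=r.capture(n); cv2.imwrite(f"pics/{n}0.png",im[:,:,::-1])
    p=r.camera_params(n); print(n,p)
for n in("top","side"):
  for o in "glue_large glue_small stapler tape punch tray_large tray_small scissors pencil_pot card_stack".split():
    print(n,o,[(d['extent'],round(d['confidence'],2)) for d in r.search_frame(n,o)][:3])
print(r.get_state())
E
```

```text
pics
top {'fx': 478.9506942561466, 'fy': 478.9506942561466, 'cx': 322.5781026905399, 'cy': 242.90296768748001, 'camera_from_world': array([[-0.00794237, -0.99996262, -0.00341833, -0.01639546],
       [-0.98913466,  0.00835811, -0.14677454,  0.55522907],
       [ 0.14679762,  0.00221545, -0.98916407,  0.93091106],
       [ 0.        ,  0.        ,  0.        ,  1.        ]])}
side {'fx': 509.0630974182889, 'fy': 509.0630974182889, 'cx': 328.51816607425, 'cy': 229.97882180689336, 'camera_from_world': array([[ 0.94179135, -0.33590508,  0.0140298 , -0.53782836],
       [-0.2428824 , -0.7086479 , -0.66243965,  0.17586689],
       [ 0.23245903,  0.62047234, -0.74898389,  1.04211015],
       [ 0.        ,  0.        ,  0.        ,  1.        ]])}
top glue_large [([466.2, 341.8, 37.3, 17.3], 0.6)]
top glue_small [([395.6, 305.7, 16.2, 9.9], 0.54)]
top stapler [([288.1, 292.2, 59.9, 22.7], 0.86)]
top tape [([145.5, 338.1, 36.9, 32.4], 0.86)]
top punch [([214.6, 299.0, 33.8, 32.8], 0.64), ([395.6, 303.1, 16.3, 15.4], 0.44)]
top tray_large [([189.3, 185.2, 86.9, 79.2], 0.56)]
top tray_small [([
[... 783 characters left out ...]
1, 143.0, 116.4], 0.89)]
{'clock': 1.1, 'qpos': array([ 1.19228810e+00,  9.11045506e-02,  1.23071863e+00,  3.28296321e-06,
        1.81981908e+00, -5.66971398e-02]), 'dq': array([-0.00060022,  0.00116084, -0.00058944,  0.00058645, -0.00060028,
        0.00067136]), 'joint_torque': array([-7.17414841e-04, -4.58475816e+01, -4.18101168e+01, -1.03903942e-04,
        9.90694025e-04, -9.21007143e-06]), 'tool_pos': array([0.18977092, 0.56920076, 0.23126196]), 'orientation': array([-6.90850373e-06,  1.60211719e-01,  9.87082674e-01, -2.38767004e-05]), 'contact_force': array([-0.39940081,  0.38123264,  0.66233209]), 'torque': array([ 0.05778421,  0.03063839, -0.03466542]), 'width': 0.9966313960933857}
```

View pics/top0.png

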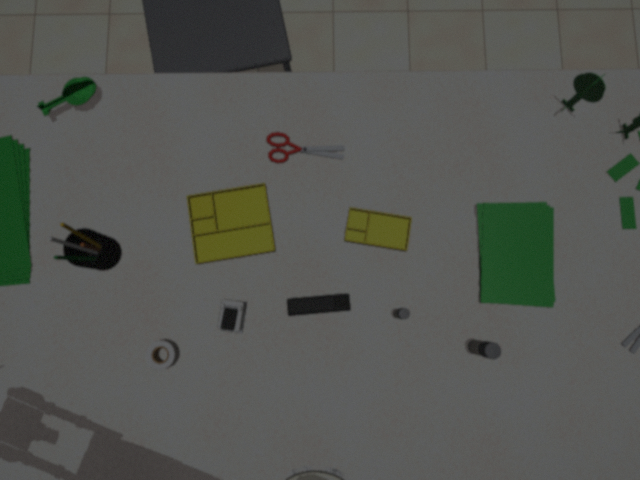

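View pics/side0.png

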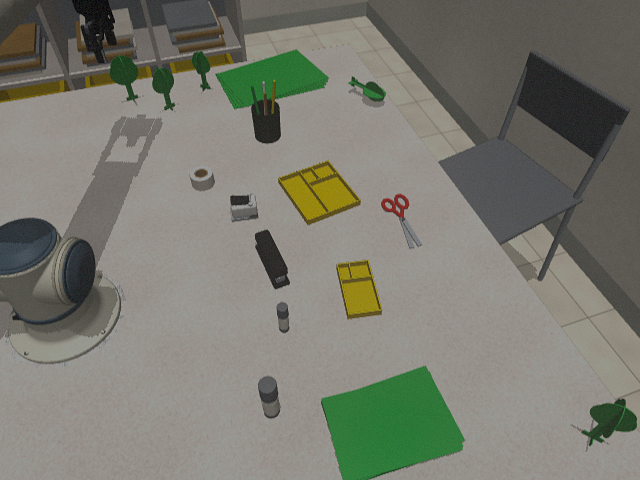

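```bash
python3 - <<'E'
import cv2
t=cv2.imread('pics/top0.png');s=cv2.imread('pics/side0.png')
cv2.imwrite('pics/topa.png',cv2.resize(t[270:390,130:290],None,fx=5,fy=5,interpolation=2))
cv2.imwrite('pics/topb.png',cv2.resize(t[270:390,270:430],None,fx=5,fy=5,interpolation=2))
cv2.imwrite('pics/topc.png',cv2.resize(t[170:290,170:330],None,fx=5,fy=5,interpolation=2))
cv2.imwrite('pics/topd.png',cv2.resize(t[170:290,310:470],None,fx=5,fy=5,interpolation=2))
cv2.imwrite('pics/sidea.png',cv2.resize(s[150:310,180:380],None,fx=4,fy=3.75,interpolation=2))
E
```

```text
(no output)
```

View crops.

The top view shows both trays, the roll at (163,353), punch at (232,316), stapler at (319,304), small glue at (401,313) and large glue at (485,349). In the side view all of them are clear of each other. Next I'll look at the crops.

View pics/topa.png

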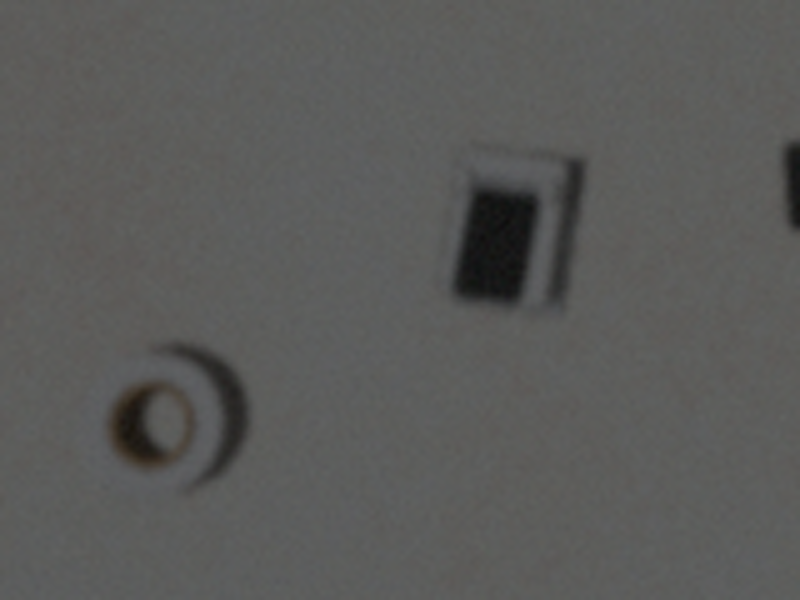

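View pics/topb.png

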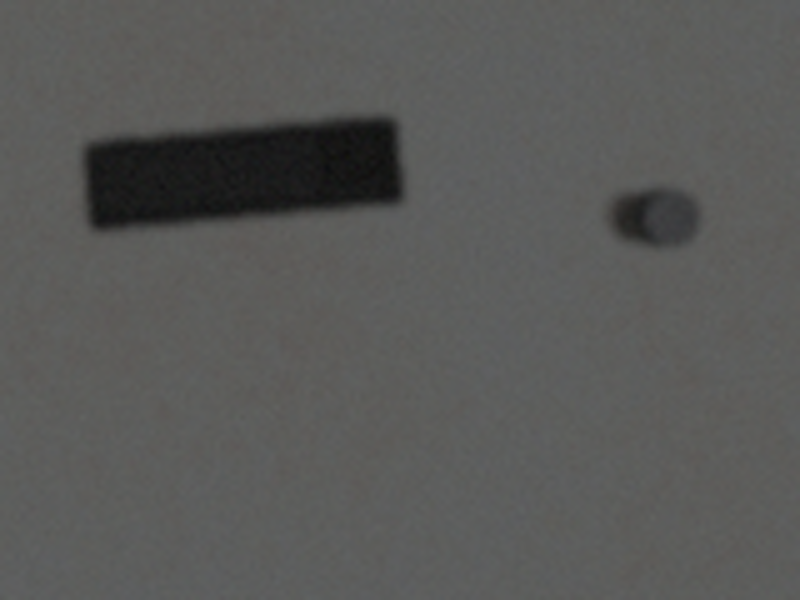

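View pics/topc.png

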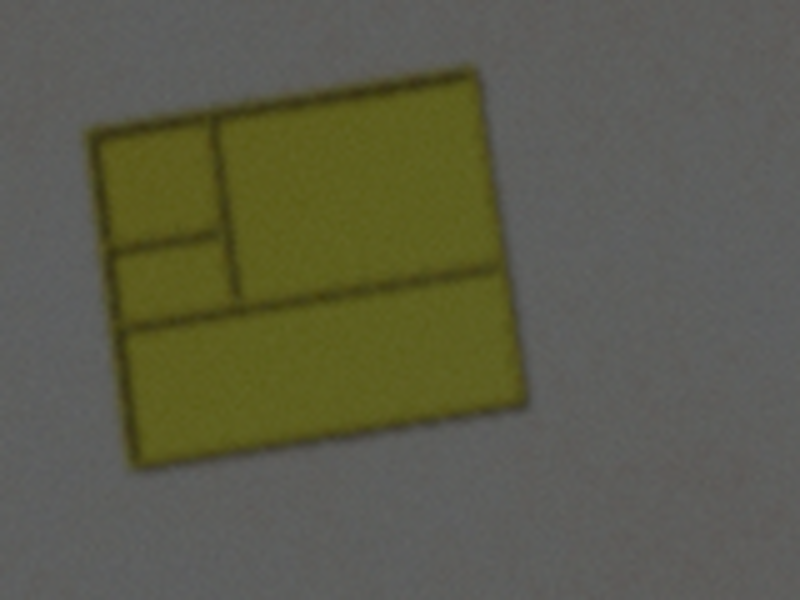

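View pics/topd.png

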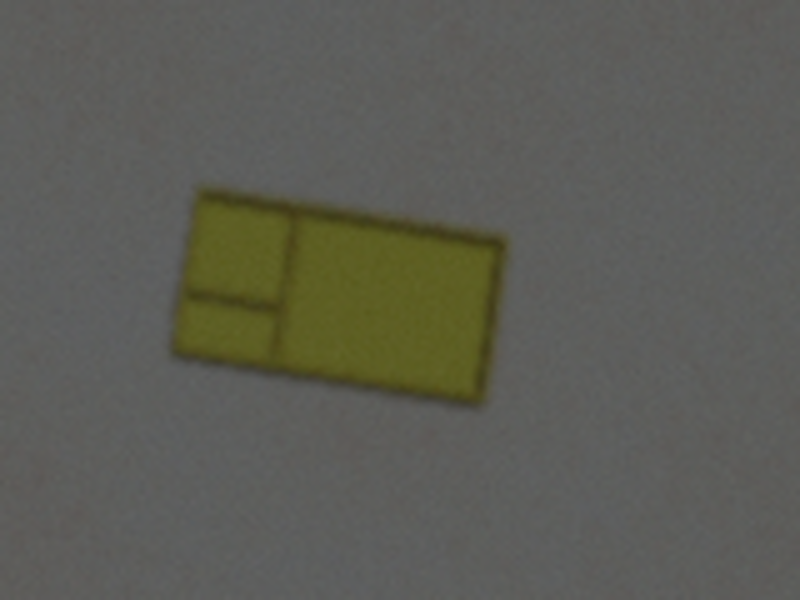

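View pics/sidea.png

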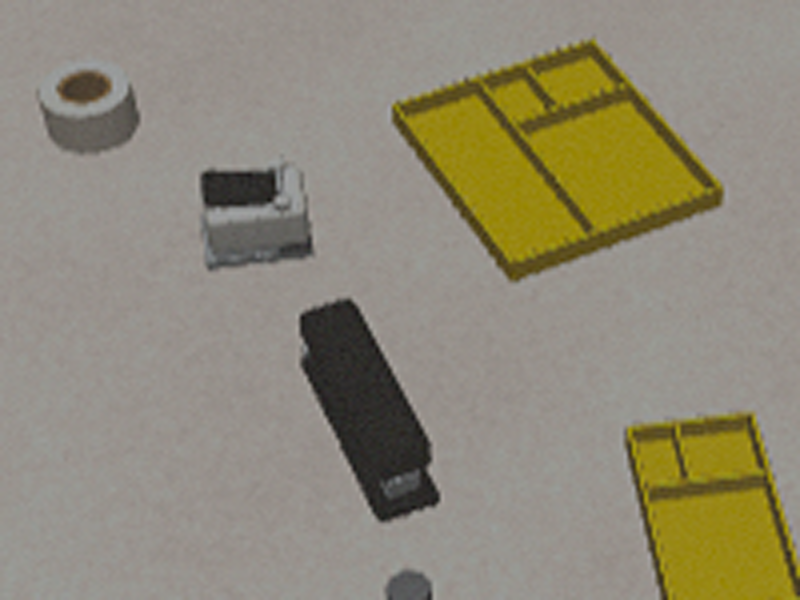

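```bash
cat > h.py <<'E'
import numpy as np, cv2
from cell import r
from scipy.optimize import least_squares
P={n:r.camera_params(n) for n in("top","side")}
def proj(n,X):
    p=P[n];X=np.atleast_2d(X);T=p["camera_from_world"]
    c=X@T[:3,:3].T+T[:3,3]
    return np.c_[p["fx"]*c[:,0]/c[:,2]+p["cx"],p["fy"]*c[:,1]/c[:,2]+p["cy"]]
def back(n,uv,z):
    p=P[n];T=p["camera_from_world"];R=T[:3,:3]
    d=R.T@np.array([(uv[0]-p["cx"])/p["fx"],(uv[1]-p["cy"])/p["fy"],1]);o=-R.T@T[:3,3]
    return (o+d*(z-o[2])/d[2])[:3]
def pose(x,y,th,pts):
    c,s=np.cos(th),np.sin(th);pts=np.array(pts,float)
    return np.c_[x+c*pts[:,0]-s*pts[:,1],y+s*pts[:,0]+c*pts[:,1],pts[:,2]]
def box(a,b,z0,z1):
    return [[i*a/2,j*b/2,z] for i in(-1,1) for j in(-1,1) for z in(z0,z1)]
E
python3 - <<'E'
from h import *
t=cv2.imread('pics/top0.png');s=cv2.imread('pics/side0.png')
im={"top":t,"side":s}
def yell(I):
    h=cv2.cvtColor(I,cv2.COLOR_BGR2HSV); return ((h[...,0]>20)&(h[...,0]<35)&(h[...,1]>140)).astype(np.uint8)
def hullpts(poly,k=400):
    return cv2.convexHull(poly.astype(np.float32))[:,0]
def fit(name,pts,boxes,x0,mask):
    obs={}
    for n in boxes:
        l,tt,w,h=boxes[n];m=np.zeros((480,640),np.uint8)
        sl=np.s_[int(tt)-8:int(tt+h)+8,int(l)-8:int(l+w)+8];m[sl]=mask(im[n])[sl]
        k,lab,st,_=cv2.connectedComponentsWithStats(m)
        m=(lab==1+np.argmax(st[1:,4])).astype(np.uint8)
        big=cv2.resize(m*255,None,fx=4,fy=4,interpolation=1)
        c=max(cv2.findContours((big>127).astype(np.uint8),0,1)[0],key=cv2.contourArea)
        hh=cv2.convexHull(c)[:,0].astype(float)
        obs[n]=(hh+.5)/4-.5
    def sup(q):
        a=np.linspace(0,2*np.pi,72,endpoint=False);return (q@np.array([np.cos(a),np.sin(a)])).max(0)
    def f(p,ks=None):
        return np.concatenate([sup(proj(n,pose(*p,pts)))-sup(obs[n]) for n in (ks or obs)])
    for ks in (list(obs),)+tuple([k] for k in obs):
        R=least_squares(lambda p:f(p,ks),x0,x_scale=[.01,.01,.1],loss='soft_l1')
        print(name,ks,np.round(R.x[:2]*1000,1),round(np.degrees(R.x[2]),1),"rms px",round(np.sqrt(np.mean(f(R.x,ks)**2)),2))
fit("L",box(.147,.168,0,.018),{"top":[189,185,87,79],"side":[279,160,80,62]},[.58,.17,.15],yell)
fit("S",box(.072,.133,0,.018),{"top":[343,205,72,45],"side":[334,261,46,59]},[.58,-.13,-.14],yell)
b0=back("top",(319,304),.05)
fit("stapler",box(.034,.130,.031,.055)+box(.036,.13,0,.01),{"top":[288,292,60,23],"side":[251,231,39,60]},[b0[0],b0[1],.1],
    lambda I:(I.max(2)<(42 if I is t else 75)).astype(np.uint8))
for nm,uv,uv2,z in (("tape",(160.4,354.8),(201,173.2),.036),("gs",(403.6,313.4),(282.2,305.5),.082)):
    print(nm,back("top",uv,z)*1000,back("side",uv2,z)*1000)
cv2.imwrite('pics/gl.png',np.hstack([cv2.resize(t[320:380,450:520],None,fx=5.5,fy=7,interpolation=2)*2,cv2.resize(s[370:420,240:300],None,fx=6.5,fy=8.4,interpolation=2)]))
a=cv2.resize(t[292:340,205:255],None,fx=8,fy=8,interpolation=2)*2
b=cv2.resize(s[185:233,220:270],None,fx=8,fy=8,interpolation=2)
cv2.imwrite('pics/pu.png',np.hstack([a,b]))
E
```

```text
L ['top', 'side'] [605. 173.] 9.2 rms px 1.56
L ['top'] [604.3 172.1] 9.6 rms px 2.05
L ['side'] [605.2 173.6] 9.1 rms px 0.75
S ['top', 'side'] [ 589.4 -136.6] -10.3 rms px 1.71
S ['top'] [ 589.  -136.5] -10.7 rms px 2.27
S ['side'] [ 589.5 -136.6] -10.1 rms px 0.81
stapler ['top', 'side'] [432.7 -11.7] 4.5 rms px 2.35
stapler ['top'] [432.2 -11.8] 4.5 rms px 2.71
stapler ['side'] [433.  -11.6] 4.3 rms px 1.88
tape [335.27953106 300.88043392  36.        ] [337.23928447 300.384405    36.        ]
gs [ 412.28566576 -173.8866584    82.        ] [ 414.33644936 -173.43152946   82.        ]
```

```bash
ls -la pics
```

```text
total 2988
drwxr-xr-x 2 agent agent   4096 Dec  7 02:55 .
drwxr-xr-x 3 agent agent   4096 Dec  7 02:55 ..
-rw-r--r-- 1 agent agent 262450 Dec  7 02:55 gl.png
-rw-r--r-- 1 agent agent 234856 Dec  7 02:55 pu.png
-rw-r--r-- 1 agent agent 488219 Dec  7 02:53 side0.png
-rw-r--r-- 1 agent agent 469111 Dec  7 02:53 sidea.png
-rw-r--r-- 1 agent agent 384684 Dec  7 02:53 top0.png
-rw-r--r-- 1 agent agent 303560 Dec  7 02:53 topa.png
-rw-r--r-- 1 agent agent 284280 Dec  7 02:53 topb.png
-rw-r--r-- 1 agent agent 312939 Dec  7 02:53 topc.png
-rw-r--r-- 1 agent agent 288020 Dec  7 02:53 topd.png
```

View pics/gl.png

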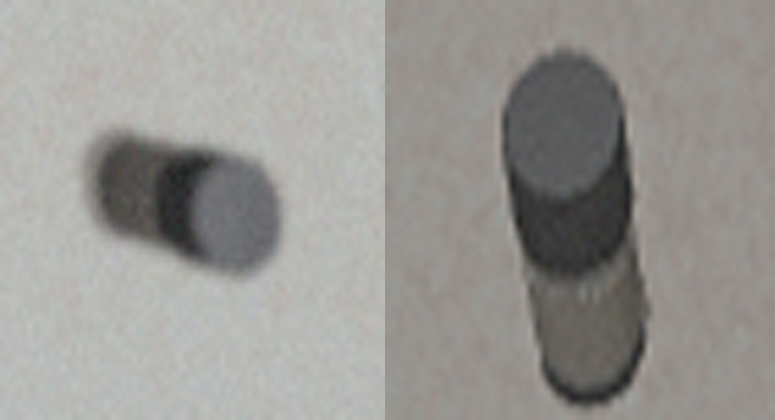

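View pics/pu.png

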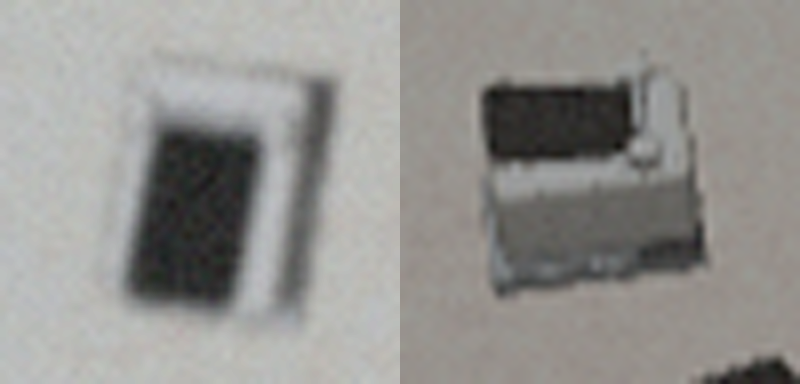

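```bash
python3 - <<'E'
from h import *
print("gl",back("top",(492.7,350.3),.11)*1000,back("side",(267.4,384.6),.11)*1000)
print("punch top z43")
q=[(150,65),(305,80),(285,315),(115,300)]
W=[back("top",(205+u/8,292+v/8),.043)*1000 for u,v in q]
for w in W: print(w)
print("c",np.mean(W,0))
for uv,z in (((232.5,221.3),0),((258.1,217.8),0),((232.1,209.4),.043),((256.3,207.3),.043)): print("side",z,back("side",uv,z)*1000)
E
```

```text
gl [ 344.55418605 -329.23566289  110.        ] [ 345.06603785 -330.70551645  110.        ]
punch top z43
[441.26565816 176.71680847  43.        ]
[437.24930259 138.06146731  43.        ]
[379.77363576 142.04965666  43.        ]
[383.74308005 184.06813664  43.        ]
c [410.50791914 160.22401727  43.        ]
side 0 [379.03060753 147.65818643   0.        ]
side 0 [4.39882882e+02 1.38951204e+02 1.11022302e-13]
side 0.043 [382.9397571  144.53109868  43.        ]
side 0.043 [437.95990854 132.94471589  43.        ]
```

```bash
python3 - <<'E'
from h import *
I={"top":cv2.imread('pics/top0.png')*2,"side":cv2.imread('pics/side0.png')}
roi={"top":(205,292),"side":(220,185)}
out=[]
for n in I:
    x0,y0=roi[n]; c=cv2.resize(I[n][y0:y0+48,x0:x0+50],None,fx=8,fy=8,interpolation=2)
    for z,col in((0,(0,0,255)),(.043,(0,255,0))):
        p=proj(n,pose(.411,.161,np.radians(-8),[[-.032,-.0225,z],[.032,-.0225,z],[.032,.0225,z],[-.032,.0225,z]]))
        cv2.polylines(c,[np.round((p-[x0,y0]+.5)*8).astype(int)],True,col,1)
    out.append(c)
cv2.imwrite('pics/pu2.png',np.hstack(out))
E
```

```text
(no output)
```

View pics/pu2.png

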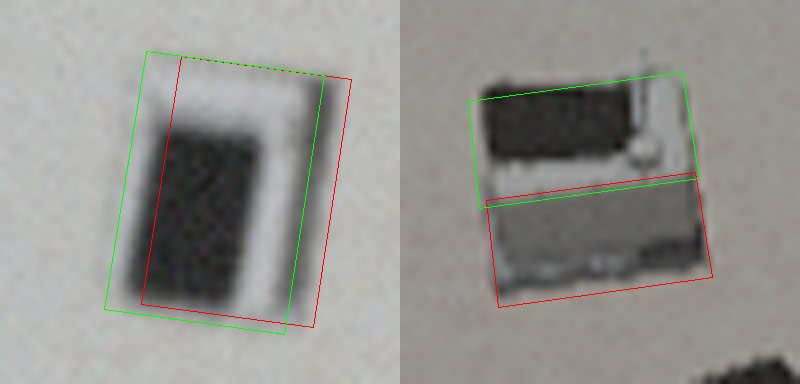

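Both cameras agree to about 2 mm on every pose. I'll start with the large glue stick and follow the order asked.

Emit:
{"method": "drive_tool", "body": {
  "deltas": [
    [12, -17, 0, 0, 0, -3],
    [35, -50, 0, 0, 0, -9],
    [60, -86, 0, 0, 0, -16],
    [87, -124, 0, 0, 0, -23],
    [115, -163, 0, 0, 0, -30],
    [143, -203, 0, 0, 0, -37],
    [172, -244, 0, 0, 0, -44],
    [200, -284, 0, 0, 0, -51],
    [226, -321, 0, 0, 0, -58],
    [247, -352, 0, 0, 0, -64],
    [260, -380, 0, 0, 0, -67],
    [262, -420, 0, 0, 0, -67]
  ],
  "gripper": 60
}}

```text
clock: 2.6
tool_pos: [0.452, 0.1472, 0.2309]
orientation: [0.0, 0.679, 0.734, -0.0]
contact_force: [-0.4, -0.5, -0.7]
width: 0.7
```

Emit:
{"method": "drive_tool", "body": {
  "deltas": [
    [0, -45, 0, 0, 0, 0],
    [0, -95, 0, 0, 0, 0],
    [0, -145, 0, 0, 0, 0],
    [0, -195, 0, 0, 0, 0],
    [-5, -245, 0, 0, 0, 0],
    [-15, -295, 0, 0, 0, 0],
    [-35, -340, 0, 0, 0, 0],
    [-55, -380, 0, 0, 0, 0],
    [-75, -420, 0, 0, 0, 0],
    [-95, -455, 0, 0, 0, 0],
    [-107, -479, 0, 0, 0, 0],
    [-107, -479, 0, 0, 0, 0]
  ]
}}

```text
clock: 4.1
tool_pos: [0.3429, -0.3312, 0.2311]
orientation: [-0.0, 0.68, 0.733, -0.0]
contact_force: [0.3, 1.3, 0.1]
width: 0.703
```

```bash
python3 - <<'E'
from h import *
s=r.capture("side")
cv2.imwrite('pics/s1.png',cv2.resize(s[220:440,150:400],None,fx=3,fy=2.7)[:,:,::-1]); print(r.get_state()["tool_pos"])
E
```

```text
[ 0.34367817 -0.33024573  0.23123387]
```

View pics/s1.png

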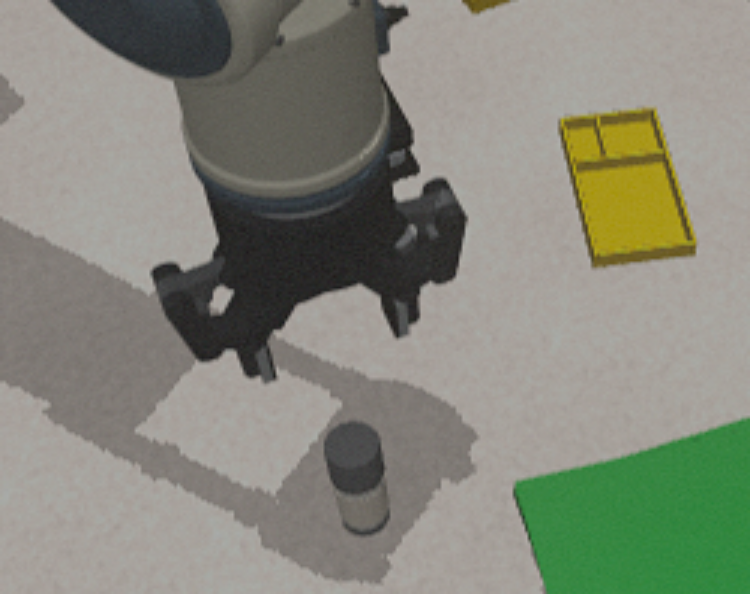

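The gripper straddles the glue stick; the large glue is at about (355,475) in the crop. Now I'll descend and grip.

Emit:
{"method": "drive_tool", "body": {
  "deltas": [
    [0, 0, -20, 0, 0, 0],
    [0, 0, -55, 0, 0, 0],
    [0, 0, -95, 0, 0, 0],
    [0, 0, -130, 0, 0, 0],
    [0, 0, -155, 0, 0, 0],
    [0, 0, -168, 0, 0, 0],
    [0, 0, -173, 0, 0, 0],
    [0, 0, -173, 0, 0, 0]
  ]
}}

```text
clock: 5.15
tool_pos: [0.3451, -0.3299, 0.059]
orientation: [0.0, 0.678, 0.735, -0.0]
contact_force: [0.1, -0.5, 1.0]
width: 0.708
```

Emit:
{"method": "drive_tool", "body": {
  "deltas": [
    [0, 0, 0, 0, 0, 0],
    [0, 0, 0, 0, 0, 0],
    [0, 0, 0, 0, 0, 0],
    [0, 0, 0, 0, 0, 0],
    [0, 0, 0, 0, 0, 0],
    [0, 0, 0, 0, 0, 0],
    [0, 0, 15, 0, 0, 0],
    [0, 0, 45, 0, 0, 0],
    [0, 0, 80, 0, 0, 0],
    [0, 0, 105, 0, 0, 0],
    [0, 0, 120, 0, 0, 0]
  ],
  "gripper": 15
}}

```text
clock: 6.52
tool_pos: [0.3451, -0.33, 0.1803]
orientation: [0.001, 0.678, 0.735, -0.0]
contact_force: [-0.6, 0.4, -0.5]
width: 0.344
```

Emit:
{"method": "drive_tool", "body": {
  "deltas": [
    [7, 13, 0, 0, 0, 0],
    [22, 42, 0, 0, 0, 0],
    [44, 84, 0, 0, 0, 0],
    [67, 128, 0, 0, 0, 0],
    [90, 172, 0, 0, 0, 0],
    [113, 216, 0, 0, 0, 0],
    [136, 260, 0, 0, 0, 0],
    [159, 304, 0, 0, 0, 0],
    [182, 348, 0, 0, 0, 0],
    [205, 392, 0, 0, 0, 0],
    [226, 432, 0, 0, 0, 0],
    [245, 468, 0, 0, 0, 0]
  ]
}}

```text
clock: 8.02
tool_pos: [0.5892, 0.1409, 0.1762]
orientation: [-0.001, 0.678, 0.735, -0.001]
contact_force: [0.2, -0.7, -0.0]
width: 0.349
```

Emit:
{"method": "drive_tool", "body": {
  "deltas": [
    [17, 33, 0, 0, 0, 0],
    [32, 61, 0, 0, 0, 0],
    [44, 83, 0, 0, 0, 0],
    [50, 94, 0, 0, 0, 0],
    [52, 98.6, -5, 0, 0, 0],
    [52, 98.6, -30, 0, 0, 0],
    [52, 98.6, -60, 0, 0, 0],
    [52, 98.6, -85, 0, 0, 0],
    [52, 98.6, -98, 0, 0, 0],
    [52, 98.6, -103, 0, 0, 0],
    [52, 98.6, -103, 0, 0, 0]
  ]
}}

```text
clock: 9.4
tool_pos: [0.642, 0.2367, 0.076]
orientation: [0.0, 0.679, 0.735, 0.0]
contact_force: [-0.0, 1.2, 0.1]
width: 0.346
```

```bash
cat > look.py <<'E'
import sys
from h import *
k=sys.argv[1]; a=[int(v) for v in sys.argv[2].split(',')]  # side roi x0,y0,x1,y1
s=r.capture("side");x0,y0,x1,y1=a
f=min(780/(x1-x0),580/(y1-y0))
cv2.imwrite(f'pics/{k}.png',cv2.resize(s[y0:y1,x0:x1],None,fx=f,fy=f,interpolation=2)[:,:,::-1])
st=r.get_state();print(st["tool_pos"],st["contact_force"],st["width"],st["clock"])
E
python3 look.py s2 230,60,430,230
```

```text
[0.64224172 0.2368551  0.07649612] [ 0.44962631  0.06916731 -0.75994943] 0.34496085243836017 9.45
```

View pics/s2.png

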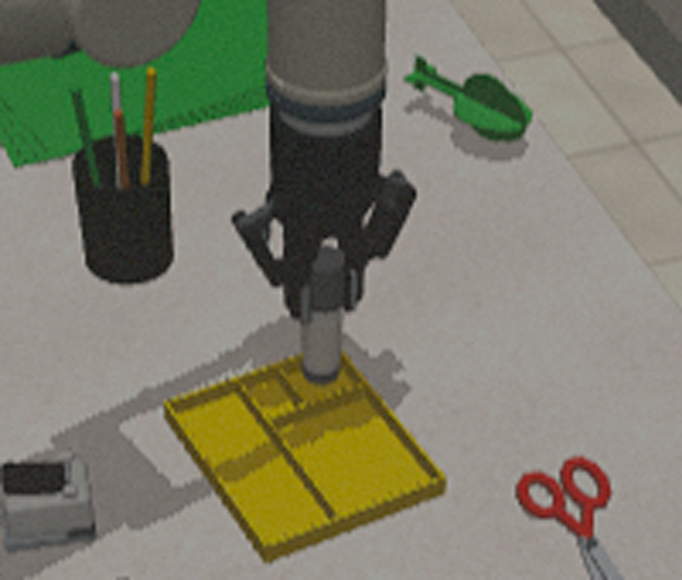

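The foot hangs over the square cell (about (320,375) in the crop). I'll lower it in small steps until it touches.

Emit:
{"method": "drive_tool", "body": {
  "deltas": [
    [0, 0, -4, 0, 0, 0],
    [0, 0, -8, 0, 0, 0],
    [0, 0, -11, 0, 0, 0],
    [0, 0, -13, 0, 0, 0],
    [0, 0, -13.5, 0, 0, 0],
    [0, 0, -14, 0, 0, 0],
    [0, 0, -14, 0, 0, 0]
  ]
}}

```text
clock: 10.32
tool_pos: [0.6418, 0.2369, 0.0626]
orientation: [0.0, 0.678, 0.735, 0.0]
contact_force: [-3.6, -0.4, 5.9]
width: 0.35
```

```bash
python3 -c "
from cell import r
for i in range(3):
  s=r.get_state();print(s['tool_pos'],s['contact_force'])
  r.capture('side')"
```

```text
[0.64176409 0.23693772 0.06255692] [-3.62765769 -0.36845857  5.94728133]
[0.64179012 0.23693662 0.06257141] [-3.13790576 -0.75134961  5.77423425]
[0.64178495 0.23696    0.06258342] [-4.00087702 -1.10615333  6.46569837]
```

Contact at 6 N. Releasing.

Emit:
{"method": "drive_tool", "body": {
  "deltas": [
    [0, 0, 0, 0, 0, 0],
    [0, 0, 0, 0, 0, 0],
    [0, 0, 0, 0, 0, 0],
    [0, 0, 0, 0, 0, 0],
    [0, 0, 15, 0, 0, 0],
    [0, 0, 45, 0, 0, 0],
    [0, 0, 85, 0, 0, 0],
    [0, 0, 120, 0, 0, 0],
    [0, 0, 140, 0, 0, 0],
    [-30, -30, 145, 0, 0, 0],
    [-70, -80, 145, 0, 0, 0],
    [-100, -120, 145, 0, 0, 0]
  ],
  "gripper": 60
}}

```text
clock: 11.98
tool_pos: [0.5407, 0.1156, 0.2079]
orientation: [0.001, 0.678, 0.735, 0.001]
contact_force: [0.4, -1.0, 0.6]
width: 0.705
```

```bash
python3 look.py s3 230,60,430,230
```

```text
[0.53778719 0.11152539 0.2076932 ] [ 4.18389115 -1.17754607  1.5962499 ] 0.6960848911411155 12.025
```

View pics/s3.png

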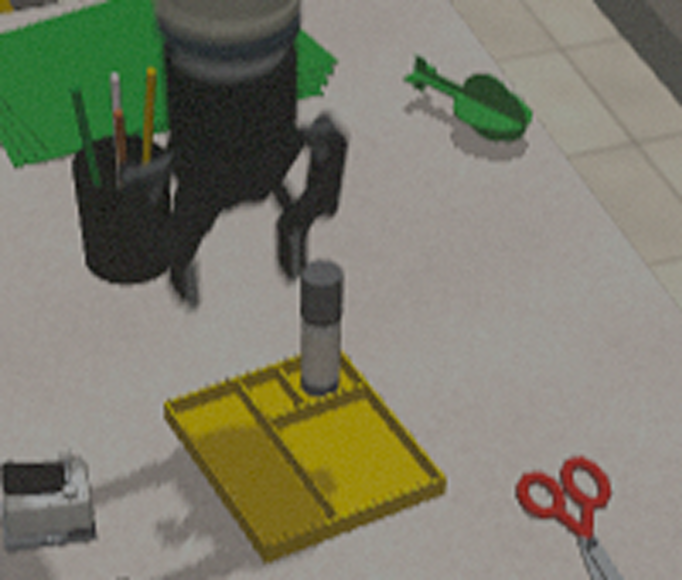

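Large glue stands in its cell. Next is the stapler.

Emit:
{"method": "drive_tool", "body": {
  "deltas": [
    [-15, -18, 0, 0, 0, 0],
    [-45, -53, 0, 0, 0, 0],
    [-75, -88, 0, 0, 0, 0],
    [-98, -115, 0, 0, 0, 0],
    [-109, -128, -10, 0, 0, 0],
    [-109, -128, -45, 0, 0, 0],
    [-109, -128, -90, 0, 0, 0],
    [-109, -128, -130, 0, 0, 0],
    [-109, -128, -160, 0, 0, 0],
    [-109, -128, -176, 0, 0, 0],
    [-109, -128, -181, 0, 0, 0],
    [-109, -128, -181, 0, 0, 0]
  ]
}}

```text
clock: 13.52
tool_pos: [0.4334, -0.0112, 0.0264]
orientation: [0.001, 0.678, 0.735, 0.0]
contact_force: [0.6, 0.7, 0.7]
width: 0.703
```

```bash
python3 look.py s4 180,150,380,310
```

```text
[ 0.43366079 -0.0112545   0.0267311 ] [ 0.15962562  0.40112165 -0.32451924] 0.702790183574783 13.575
```

View pics/s4.png

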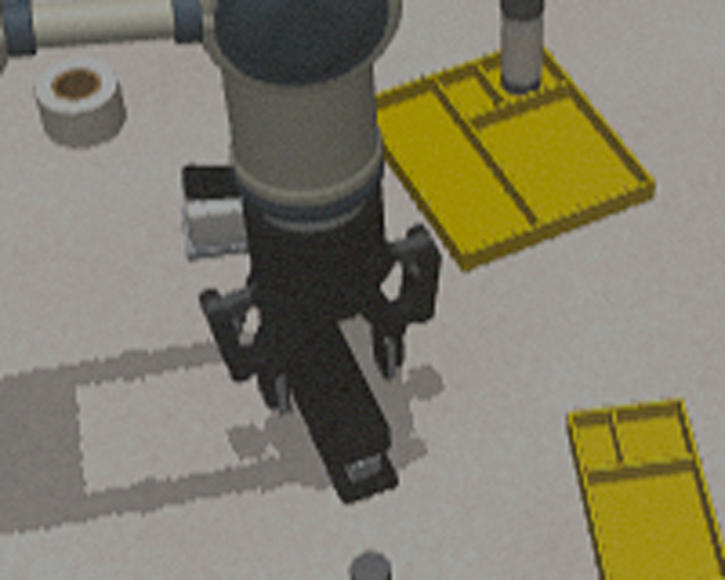

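Fingers are on both sides of the stapler arm, centred. Closing and lifting.

Emit:
{"method": "drive_tool", "body": {
  "deltas": [
    [0, 0, -1, 0, 0, 0],
    [0, 0, -1, 0, 0, 0],
    [0, 0, -1, 0, 0, 0],
    [0, 0, -1, 0, 0, 0],
    [0, 0, -1, 0, 0, 0],
    [0, 0, -1, 0, 0, 0],
    [0, 0, 10, 0, 0, 0],
    [0, 0, 35, 0, 0, 0],
    [0, 0, 65, 0, 0, 0],
    [0, 0, 85, 0, 0, 0],
    [0, 0, 95, 0, 0, 0]
  ],
  "gripper": 15
}}

```text
clock: 14.95
tool_pos: [0.433, -0.0112, 0.1214]
orientation: [0.0, 0.678, 0.735, 0.0]
contact_force: [0.1, 0.1, -2.8]
width: 0.388
```

```bash
python3 look.py s5 180,130,380,310
```

```text
[ 0.43329843 -0.01126072  0.12210161] [ 0.31826149  0.86431987 -0.67764327] 0.387925388596907 15.0
```

View pics/s5.png

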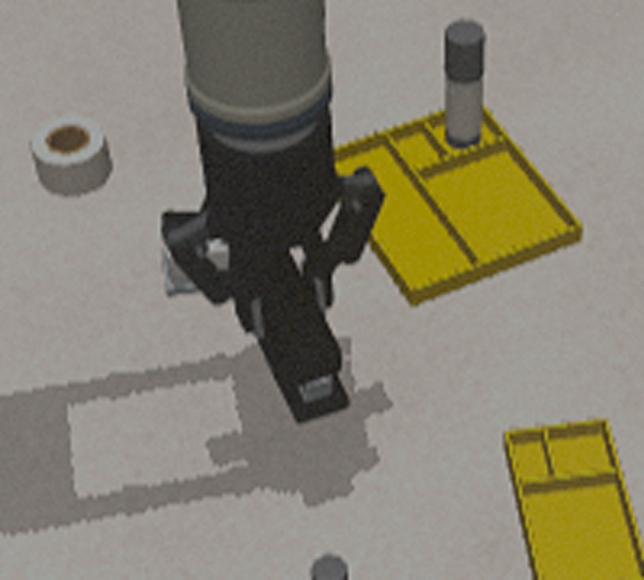

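Emit:
{"method": "drive_tool", "body": {
  "deltas": [
    [7, 9, 0, 0, 0, 0],
    [23, 32, 0, 0, 0, 1],
    [46, 63, 0, 0, 0, 2],
    [70, 95, 0, 0, 0, 3],
    [93, 127, 0, 0, 0, 4],
    [114, 155, 0, 0, 0, 4.7],
    [126, 171, 0, 0, 0, 4.7],
    [130.3, 177.5, -5, 0, 0, 4.7],
    [130.3, 177.5, -25, 0, 0, 4.7],
    [130.3, 177.5, -50, 0, 0, 4.7],
    [130.3, 177.5, -65, 0, 0, 4.7],
    [130.3, 177.5, -70, 0, 0, 4.7]
  ]
}}

```text
clock: 16.5
tool_pos: [0.5619, 0.1656, 0.0482]
orientation: [-0.001, 0.648, 0.762, -0.001]
contact_force: [0.7, 0.2, -2.0]
width: 0.389
```

```bash
python3 look.py s6 220,100,400,250
```

```text
[0.56222273 0.16574483 0.04858592] [-0.74832761  0.13626181 -2.89719463] 0.3869472035879917 16.55
```

View pics/s6.png

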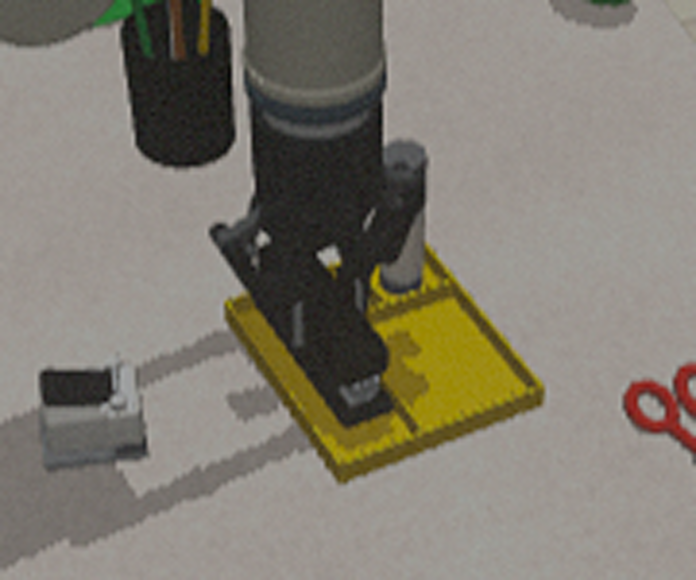

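Stapler is aligned above the bay. Setting it down.

Emit:
{"method": "drive_tool", "body": {
  "deltas": [
    [0, 0, -6, 0, 0, 0],
    [0, 0, -12, 0, 0, 0],
    [0, 0, -17, 0, 0, 0],
    [0, 0, -20, 0, 0, 0],
    [0, 0, -22, 0, 0, 0],
    [0, 0, -23, 0, 0, 0],
    [0, 0, -23.5, 0, 0, 0],
    [0, 0, -23.5, 0, 0, 0]
  ]
}}

```text
clock: 17.55
tool_pos: [0.5631, 0.1664, 0.0284]
orientation: [0.0, 0.648, 0.762, 0.0]
contact_force: [-5.3, -1.5, 5.6]
width: 0.389
```

Emit:
{"method": "drive_tool", "body": {
  "deltas": [
    [0, 0, 0, 0, 0, 0],
    [0, 0, 0, 0, 0, 0],
    [0, 0, 0, 0, 0, 0],
    [0, 0, 0, 0, 0, 0],
    [0, 0, 12, 0, 0, 0],
    [0, 0, 40, 0, 0, 0],
    [0, 0, 80, 0, 0, 0],
    [0, 0, 120, 0, 0, 0],
    [0, 0, 150, 0, 0, 0],
    [-20, 15, 170, 0, 0, 8],
    [-55, 40, 175, 0, 0, 18],
    [-90, 60, 175, 0, 0, 28]
  ],
  "gripper": 56
}}

```text
clock: 19.05
tool_pos: [0.4725, 0.2271, 0.2037]
orientation: [0.001, 0.442, 0.897, 0.001]
contact_force: [0.1, 0.2, -0.1]
width: 0.655
```

```bash
python3 look.py s7 180,60,400,230
```

```text
[0.46908795 0.22931625 0.20389769] [1.22874395 3.63026543 1.63032497] 0.6524919759084503 19.1
```

View pics/s7.png

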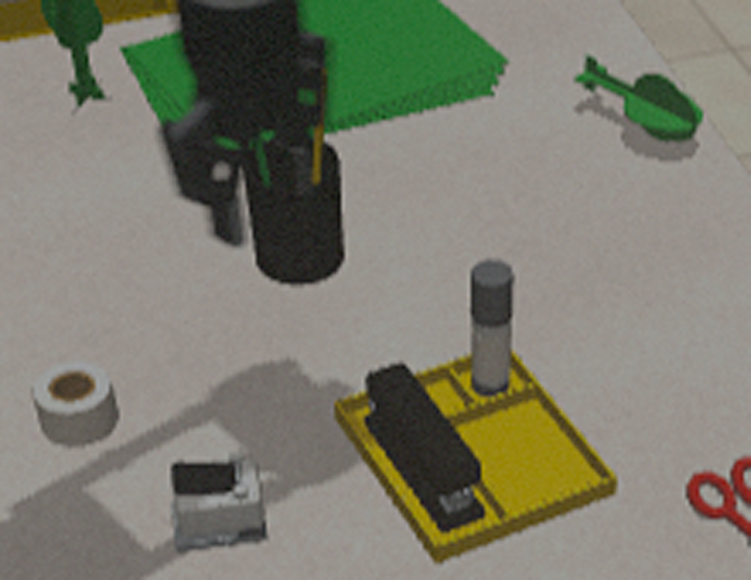

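Stapler sits in its bay. Next is the tape.

Emit:
{"method": "drive_tool", "body": {
  "deltas": [
    [-14, 8, 0, 0, 0, 8],
    [-38, 21, 0, 0, 0, 18],
    [-64, 35, 0, 0, 0, 28],
    [-90, 49, 0, 0, 0, 38],
    [-115, 63, 0, 0, 0, 48],
    [-130, 71, 0, 0, 0, 57],
    [-137, 74.4, -10, 0, 0, 62],
    [-137, 74.4, -40, 0, 0, 62],
    [-137, 74.4, -85, 0, 0, 62],
    [-137, 74.4, -120, 0, 0, 62],
    [-137, 74.4, -132, 0, 0, 62],
    [-137, 74.4, -135, 0, 0, 62]
  ],
  "gripper": 82
}}

```text
clock: 20.6
tool_pos: [0.3363, 0.3008, 0.0674]
orientation: [0.0, -0.081, 0.997, 0.0]
contact_force: [-1.2, 0.7, 0.6]
width: 0.963
```

```bash
python3 look.py s8 130,60,300,230
```

```text
[0.33652439 0.30100302 0.06777331] [-0.17611669  0.44812227 -0.81642963] 0.9618907980731136 20.65
```

View pics/s8.png

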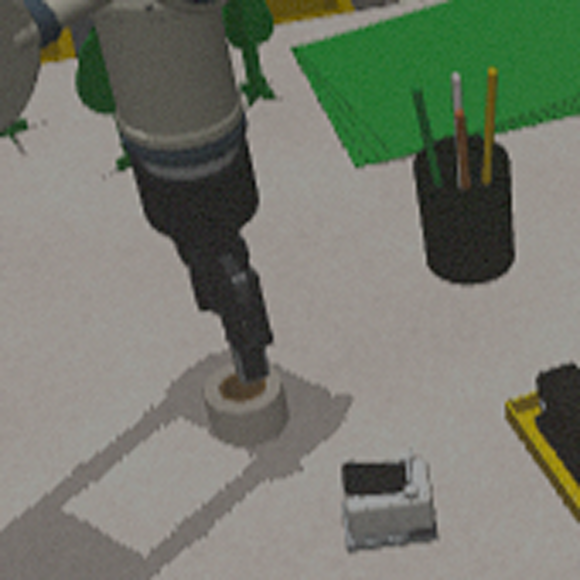

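```bash
python3 - <<'E'
from h import *
p=proj("side",[[.343,.260,.078],[.3363,.3006,.036]]); print((p-[130,60])*580/170)
E
```

```text
[[250.40168842 376.62917112]
 [240.90780661 386.30122372]]
```

Emit:
{"method": "drive_tool", "body": {
  "deltas": [
    [0, 0, -15, 0, 0, 0],
    [0, 0, -35, 0, 0, 0],
    [0, 0, -50, 0, 0, 0],
    [0, 0, -59, 0, 0, 0],
    [0, 0, -62.5, 0, 0, 0],
    [0, 0, -62.5, 0, 0, 0]
  ]
}}

```text
clock: 21.4
tool_pos: [0.3362, 0.3008, 0.0045]
orientation: [0.0, -0.081, 0.997, 0.0]
contact_force: [0.2, -0.6, 0.7]
width: 0.96
```

Emit:
{"method": "drive_tool", "body": {
  "deltas": [
    [0, 0, 0, 0, 0, 0],
    [0, 0, 0, 0, 0, 0],
    [0, 0, 0, 0, 0, 0],
    [0, 0, 0, 0, 0, 0],
    [0, 0, 0, 0, 0, 0],
    [0, 0, 0, 0, 0, 0],
    [0, 0, 10, 0, 0, 0],
    [0, 0, 30, 0, 0, 0],
    [0, 0, 60, 0, 0, 0],
    [0, 0, 90, 0, 0, 0],
    [0, 0, 110, 0, 0, 0],
    [0, 0, 120, 0, 0, 0]
  ],
  "gripper": 40
}}

```text
clock: 22.9
tool_pos: [0.3363, 0.3009, 0.1254]
orientation: [0.0, -0.081, 0.997, 0.0]
contact_force: [0.6, -0.2, -0.6]
width: 0.667
```

```bash
python3 look.py s9 130,60,300,230
```

```text
[0.33649218 0.30102922 0.12612402] [ 0.20882641 -0.41642133  0.96180578] 0.6696685096831343 22.95
```

View pics/s9.png

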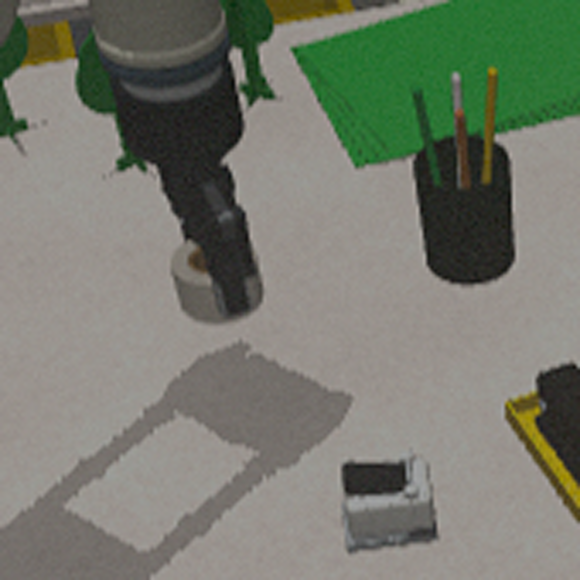

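Roll is held at 57 mm opening. I'll turn the jaws 20° further so that the gripper's knuckles stay clear of the standing glue stick.

Emit:
{"method": "drive_tool", "body": {
  "deltas": [
    [12, -6, 10, 0, 0, 1],
    [40, -20, 20, 0, 0, 4],
    [80, -40, 30, 0, 0, 7],
    [120, -60, 30, 0, 0, 10],
    [160, -80, 30, 0, 0, 14],
    [200, -100, 30, 0, 0, 18],
    [238, -118, 30, 0, 0, 20],
    [270, -134, 30, 0, 0, 20],
    [294, -146, 30, 0, 0, 20],
    [302.3, -149.5, 25, 0, 0, 20],
    [302.3, -149.5, 5, 0, 0, 20],
    [302.3, -149.5, 0, 0, 0, 20]
  ]
}}

```text
clock: 24.45
tool_pos: [0.6363, 0.1517, 0.1207]
orientation: [-0.003, -0.253, 0.967, 0.0]
contact_force: [-0.4, 0.3, -0.5]
width: 0.668
```

Emit:
{"method": "drive_tool", "body": {
  "deltas": [
    [0, 0, -10, 0, 0, 0],
    [0, 0, -35, 0, 0, 0],
    [0, 0, -65, 0, 0, 0],
    [0, 0, -85, 0, 0, 0],
    [0, 0, -92, 0, 0, 0],
    [0, 0, -92, 0, 0, 0]
  ]
}}

```text
clock: 25.2
tool_pos: [0.6384, 0.1513, 0.0324]
orientation: [0.0, -0.253, 0.968, 0.0]
contact_force: [1.7, -0.6, -0.2]
width: 0.671
```

```bash
python3 look.py s10 220,60,400,230
```

```text
[0.6388825 0.1513546 0.033315 ] [0.21884179 0.44505769 0.29630658] 0.6706322295095489 25.25
```

View pics/s10.png

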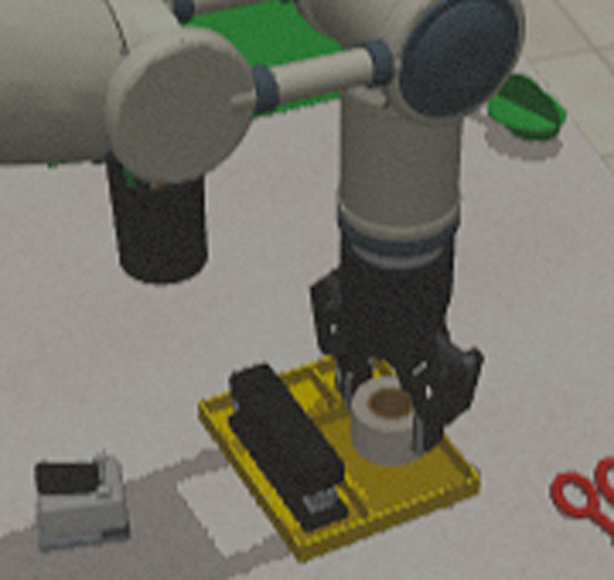

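```bash
python3 - <<'E'
from h import *
t=r.capture("top")
cv2.imwrite('pics/t10.png',np.clip(cv2.resize(t[160:300,160:340],None,fx=4,fy=4,interpolation=2)[:,:,::-1].astype(int)*2,0,255))
E
```

```text
[ WARN:0@2.956] global loadsave.cpp:1063 imwrite_ Unsupported depth image for selected encoder is fallbacked to CV_8U.
```

View pics/t10.png

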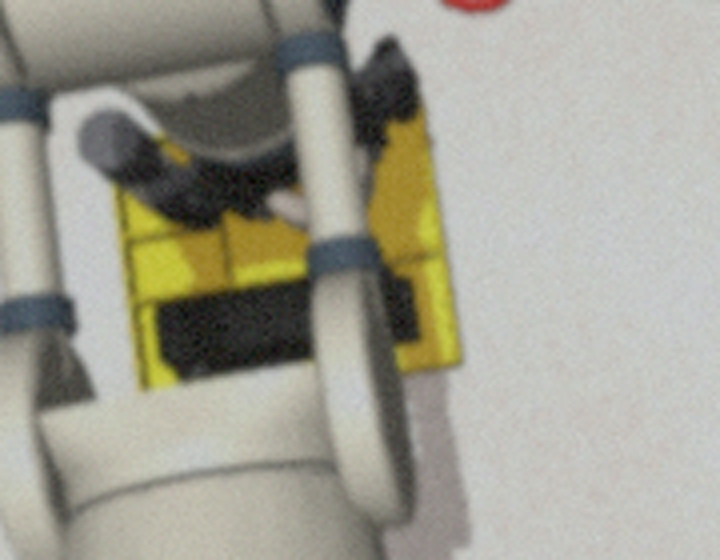

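```bash
python3 - <<'E'
from h import *
for z in (.113,.07,.003):
  print(((proj("top",[[.6418,.2367,z]])-[160,160])*4).round(0))
for d in (.06,.07,.08):
 for z in (.08,.1,.12):
  f=np.radians(119.3);print(d,z,((proj("top",[[.6384+d*np.cos(f),.1511+d*np.sin(f),z]])-[160,160])*4).round(0))
E
```

```text
[[108. 134.]]
[[133. 156.]]
[[167. 185.]]
0.06 0.08 [[193. 215.]]
0.06 0.1 [[183. 207.]]
0.06 0.12 [[172. 198.]]
0.07 0.08 [[175. 225.]]
0.07 0.1 [[164. 217.]]
0.07 0.12 [[154. 208.]]
0.08 0.08 [[157. 235.]]
0.08 0.1 [[146. 227.]]
0.08 0.12 [[135. 218.]]
```

The glue cap projects exactly where it should be, (108,134) in the crop, so it is clear of the gripper. Setting down the roll.

Emit:
{"method": "drive_tool", "body": {
  "deltas": [
    [0, 0, -7, 0, 0, 0],
    [0, 0, -14, 0, 0, 0],
    [0, 0, -19, 0, 0, 0],
    [0, 0, -22, 0, 0, 0],
    [0, 0, -24, 0, 0, 0],
    [0, 0, -25, 0, 0, 0],
    [0, 0, -25.5, 0, 0, 0],
    [0, 0, -25.5, 0, 0, 0]
  ]
}}

```text
clock: 26.3
tool_pos: [0.6387, 0.1513, 0.0087]
orientation: [0.001, -0.253, 0.968, -0.0]
contact_force: [-3.2, -1.3, 6.7]
width: 0.67
```

Emit:
{"method": "drive_tool", "body": {
  "deltas": [
    [0, 0, 0, 0, 0, 0],
    [0, 0, 0, 0, 0, 0],
    [0, 0, 0, 0, 0, 0],
    [0, 0, 0, 0, 0, 0],
    [0, 0, 8, 0, 0, 0],
    [0, 0, 30, 0, 0, 0],
    [0, 0, 70, 0, 0, 0],
    [0, 0, 115, 0, 0, 0],
    [0, 0, 155, 0, 0, 0],
    [0, 0, 180, 0, 0, 0],
    [-15, -25, 190, 0, 0, -5],
    [-40, -60, 190, 0, 0, -14]
  ],
  "gripper": 66
}}

```text
clock: 27.8
tool_pos: [0.5988, 0.0912, 0.2004]
orientation: [0.002, -0.131, 0.991, -0.0]
contact_force: [-0.2, -1.6, 1.0]
width: 0.771
```

```bash
python3 look.py s11 220,60,400,230
```

```text
[0.5961774 0.0869085 0.1998682] [ 4.33706804 -0.71853233  1.0249499 ] 0.775732874633993 27.85
```

View pics/s11.png

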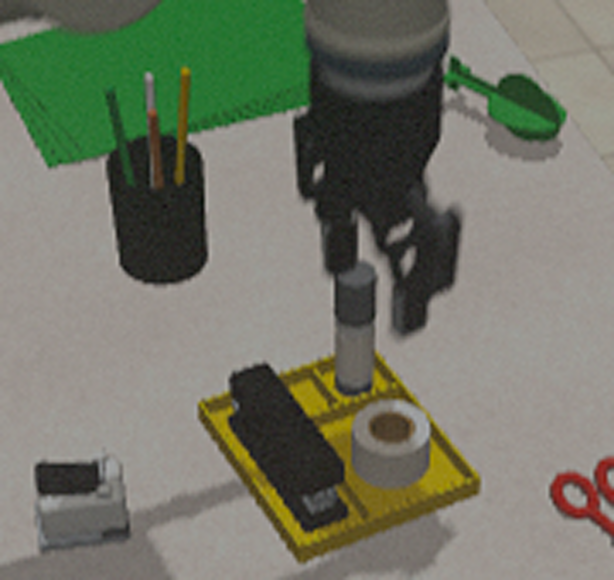

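Larger tray is complete. Next is the small glue stick.

Emit:
{"method": "drive_tool", "body": {
  "deltas": [
    [-9, -13, 0, 0, 0, -3],
    [-31, -45, 0, 0, 0, -8],
    [-62, -88, 0, 0, 0, -13],
    [-93, -132, 0, 0, 0, -18],
    [-124, -177, 0, 0, 0, -23],
    [-153, -219, 0, 0, 0, -23],
    [-176, -251, 0, 0, 0, -23],
    [-185, -264.8, 0, 0, 0, -23],
    [-185, -264.8, -15, 0, 0, -23],
    [-185, -264.8, -50, 0, 0, -23],
    [-185, -264.8, -75, 0, 0, -23],
    [-185, -264.8, -80, 0, 0, -23]
  ],
  "gripper": 55
}}

```text
clock: 29.35
tool_pos: [0.4129, -0.1718, 0.1138]
orientation: [-0.002, 0.067, 0.998, 0.001]
contact_force: [0.4, 0.3, -0.5]
width: 0.64
```

```bash
python3 look.py s12 220,220,400,350; python3 -c "
from h import *
f=np.radians(82.3);c=np.array([.4133,-.1737,.12]);d=np.array([np.cos(f),np.sin(f),0])*.0275
print((proj('side',[c-d,c+d,[.4133,-.1737,.082]])-[220,220])*780/180)"
```

```text
[ 0.41316104 -0.17215646  0.11467287] [-0.16679065 -0.22591367 -0.39026405] 0.648407389142442 29.4
[[272.13429349 376.22470371]
 [253.31154962 270.84785371]
 [267.43205923 371.6438236 ]]
```

View pics/s12.png

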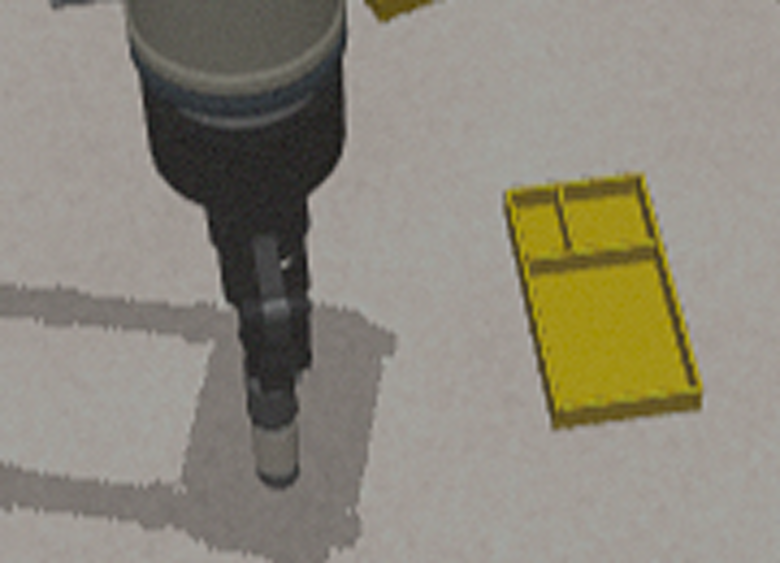

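Finger tip at (272,380) and the glue below it match the projections. Descending.

Emit:
{"method": "drive_tool", "body": {
  "deltas": [
    [0, 0, -15, 0, 0, 0],
    [0, 0, -38, 0, 0, 0],
    [0, 0, -57, 0, 0, 0],
    [0, 0, -68, 0, 0, 0],
    [0, 0, -72, 0, 0, 0],
    [0, 0, -72, 0, 0, 0]
  ]
}}

```text
clock: 30.15
tool_pos: [0.4135, -0.1737, 0.045]
orientation: [0.0, 0.068, 0.998, -0.0]
contact_force: [-0.6, 1.2, -0.3]
width: 0.645
```

Emit:
{"method": "drive_tool", "body": {
  "deltas": [
    [0, 0, 0, 0, 0, 0],
    [0, 0, 0, 0, 0, 0],
    [0, 0, 0, 0, 0, 0],
    [0, 0, 0, 0, 0, 0],
    [0, 0, 0, 0, 0, 0],
    [0, 0, 0, 0, 0, 0],
    [0, 0, 0, 0, 0, 0],
    [0, 0, 15, 0, 0, 0],
    [0, 0, 45, 0, 0, 0],
    [0, 0, 70, 0, 0, 0],
    [0, 0, 80, 0, 0, 0]
  ],
  "gripper": 8
}}

```text
clock: 31.52
tool_pos: [0.4139, -0.1739, 0.1268]
orientation: [0.001, 0.067, 0.998, -0.0]
contact_force: [-0.2, 0.1, 0.2]
width: 0.238
```

Emit:
{"method": "drive_tool", "body": {
  "deltas": [
    [12, 5, 0, 0, 0, 0],
    [40, 16, 0, 0, 0, 0],
    [80, 32, 0, 0, 0, 0],
    [120, 47, 0, 0, 0, 0],
    [155, 61, 0, 0, 0, 0],
    [182, 72, 0, 0, 0, 0],
    [196.4, 77.6, 0, 0, 0, 0],
    [196.4, 77.6, -10, 0, 0, 0],
    [196.4, 77.6, -35, 0, 0, 0],
    [196.4, 77.6, -54, 0, 0, 0],
    [196.4, 77.6, -60, 0, 0, 0],
    [196.4, 77.6, -60, 0, 0, 0]
  ]
}}

```text
clock: 33.02
tool_pos: [0.6094, -0.096, 0.0643]
orientation: [-0.0, 0.068, 0.998, 0.0]
contact_force: [0.0, 0.5, 0.0]
width: 0.242
```

```bash
python3 look.py s13 280,200,420,340
```

```text
[ 0.60988096 -0.0961385   0.06528692] [ 0.76167728 -0.23385469 -0.31870774] 0.2370815237389203 33.075
```

View pics/s13.png

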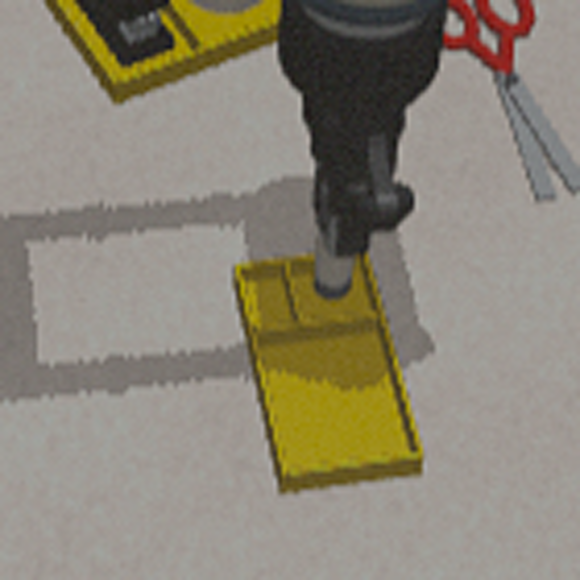

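The small glue is over the square cell, about (333,290). Lowering and releasing.

Emit:
{"method": "drive_tool", "body": {
  "deltas": [
    [0, 0, -5, 0, 0, 0],
    [0, 0, -10, 0, 0, 0],
    [0, 0, -14, 0, 0, 0],
    [0, 0, -16, 0, 0, 0],
    [0, 0, -17, 0, 0, 0],
    [0, 0, -17.5, 0, 0, 0],
    [0, 0, -17.5, 0, 0, 0]
  ]
}}

```text
clock: 33.95
tool_pos: [0.61, -0.096, 0.0486]
orientation: [0.0, 0.067, 0.998, -0.0]
contact_force: [-2.5, 0.2, 6.0]
width: 0.238
```

Emit:
{"method": "drive_tool", "body": {
  "deltas": [
    [0, 0, 0, 0, 0, 0],
    [0, 0, 0, 0, 0, 0],
    [0, 0, 0, 0, 0, 0],
    [0, 0, 0, 0, 0, 0],
    [0, 0, 0, 0, 0, 0],
    [0, 0, 15, 0, 0, 0],
    [0, 0, 45, 0, 0, 0],
    [0, 0, 85, 0, 0, 0],
    [0, 0, 120, 0, 0, 0],
    [-10, 20, 140, 0, 0, 0],
    [-35, 55, 150, 0, 0, 0],
    [-65, 95, 150, 0, 0, 0]
  ],
  "gripper": 62
}}

```text
clock: 35.45
tool_pos: [0.5438, 0.0007, 0.1985]
orientation: [0.001, 0.068, 0.998, 0.0]
contact_force: [-0.1, 0.6, 0.2]
width: 0.729
```

```bash
python3 look.py s14 280,170,420,340
```

```text
[0.54075179 0.00529733 0.19824251] [4.46856673 3.25904767 1.70268357] 0.7273089015284212 35.5
```

View pics/s14.png

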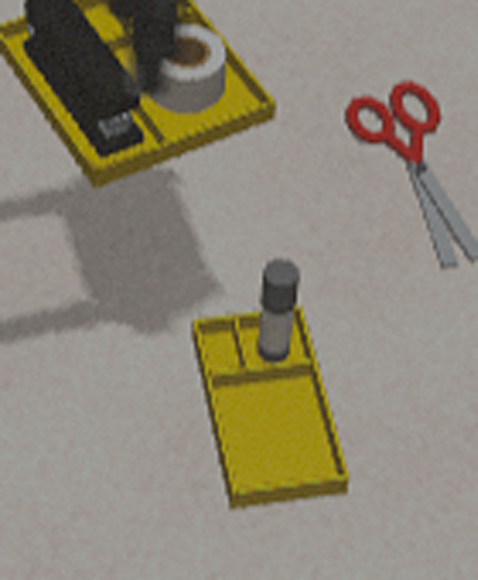

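Small glue stands in its cell. Next is the punch.

Emit:
{"method": "drive_tool", "body": {
  "deltas": [
    [-10, 12, 0, 0, 0, 0],
    [-32, 39, 0, 0, 0, 0],
    [-60, 73, 0, 0, 0, 0],
    [-90, 110, 0, 0, 0, 0],
    [-115, 141, 0, 0, 0, 0],
    [-130, 159, 0, 0, 0, 0],
    [-133.3, 163.1, -15, 0, 0, 0],
    [-133.3, 163.1, -50, 0, 0, 0],
    [-133.3, 163.1, -85, 0, 0, 0],
    [-133.3, 163.1, -105, 0, 0, 0],
    [-133.3, 163.1, -110, 0, 0, 0],
    [-133.3, 163.1, -110, 0, 0, 0]
  ],
  "gripper": 74
}}

```text
clock: 37.0
tool_pos: [0.4118, 0.162, 0.0878]
orientation: [0.0, 0.068, 0.998, 0.0]
contact_force: [0.7, 0.4, 0.4]
width: 0.867
```

```bash
python3 look.py s15 180,130,330,250; python3 -c "
from h import *
f=np.radians(82.3);c=np.array([.4115,.162,.098]);d=np.array([np.cos(f),np.sin(f),0])*.037
print((proj('side',[c-d,c+d,[.4115,.162,.043]])-[180,130])*580/120)
t=r.capture('top');cv2.imwrite('pics/t15.png',np.clip(cv2.resize(t[250:400,160:340],None,fx=4,fy=4,interpolation=2)[:,:,::-1].astype(int)*2,0,255).astype(np.uint8))"
```

```text
[0.41217607 0.16214333 0.08846156] [ 0.46895703 -0.06940929  0.87260233] 0.8654883857850322 37.05
[[295.87272248 318.02152542]
 [281.18499893 212.1228513 ]
 [301.47236537 345.80207898]]
```

View pics/s15.png

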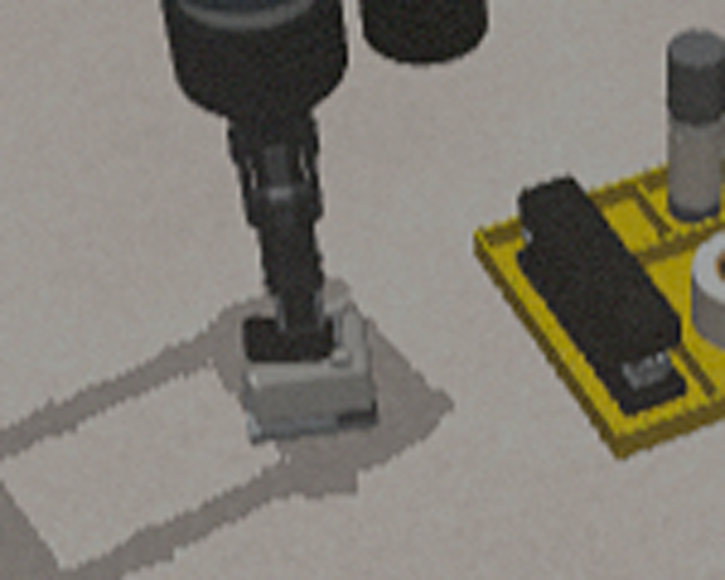

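View pics/t15.png

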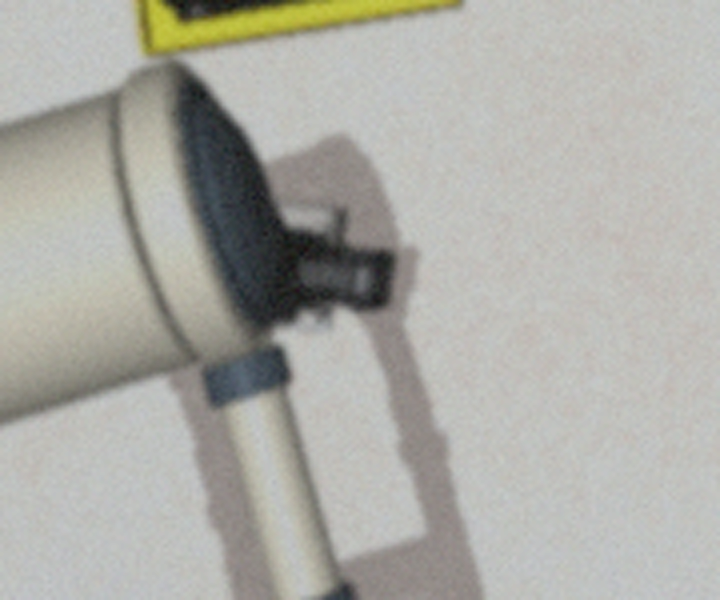

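Finger tips match their projections and straddle the housing. Descending with a force check.

Emit:
{"method": "drive_tool", "body": {
  "deltas": [
    [0, 0, -12, 0, 0, 0],
    [0, 0, -30, 0, 0, 0],
    [0, 0, -48, 0, 0, 0],
    [0, 0, -60, 0, 0, 0],
    [0, 0, -67, 0, 0, 0],
    [0, 0, -70.5, 0, 0, 0],
    [0, 0, -70.5, 0, 0, 0]
  ]
}}

```text
clock: 37.98
tool_pos: [0.4116, 0.1622, 0.0169]
orientation: [0.0, 0.067, 0.998, 0.0]
contact_force: [0.7, -0.0, 0.1]
width: 0.869
```

Emit:
{"method": "drive_tool", "body": {
  "deltas": [
    [0, 0, 0, 0, 0, 0],
    [0, 0, 0, 0, 0, 0],
    [0, 0, 0, 0, 0, 0],
    [0, 0, 0, 0, 0, 0],
    [0, 0, 0, 0, 0, 0],
    [0, 0, 0, 0, 0, 0],
    [0, 0, 0, 0, 0, 0]
  ],
  "gripper": 20
}}

```text
clock: 38.85
tool_pos: [0.4121, 0.1624, 0.0177]
orientation: [0.001, 0.067, 0.998, 0.0]
contact_force: [0.8, 0.8, 4.9]
width: 0.514
```

```bash
python3 look.py s16 190,150,290,230
```

```text
[0.41209866 0.16235768 0.0176851 ] [0.67036853 0.21340345 4.4588938 ] 0.5149954967495582 38.9
```

View pics/s16.png

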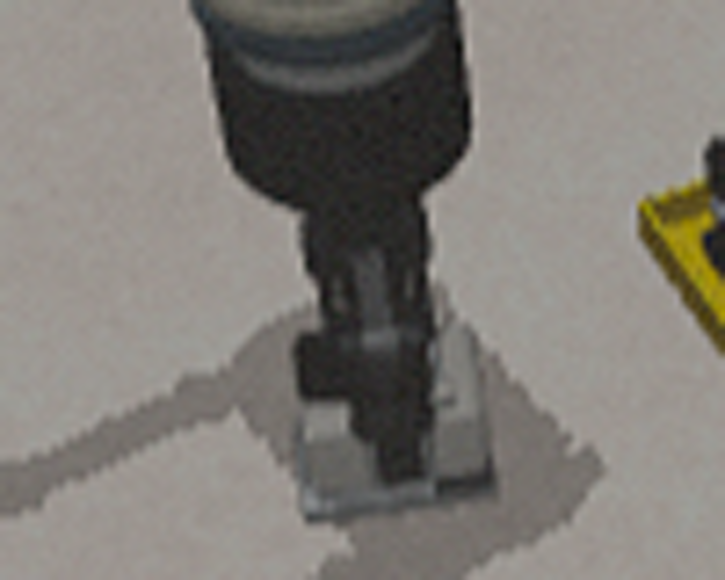

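```bash
python3 - <<'E'
from h import *
f=np.radians(82.3);d=np.array([np.cos(f),np.sin(f),0])
for o in (.0225,.030,.037):
  for z in (.01,.014,.018,.022,.026):
    print(o,z,((proj("side",[np.array([.412,.1624,z])-d*o])-[190,150])*7.25).round(0))
E
```

```text
0.0225 0.01 [[399. 491.]]
0.0225 0.014 [[398. 482.]]
0.0225 0.018 [[396. 474.]]
0.0225 0.022 [[395. 466.]]
0.0225 0.026 [[394. 457.]]
0.03 0.01 [[401. 507.]]
0.03 0.014 [[400. 499.]]
0.03 0.018 [[398. 491.]]
0.03 0.022 [[397. 482.]]
0.03 0.026 [[396. 474.]]
0.037 0.01 [[403. 523.]]
0.037 0.014 [[402. 514.]]
0.037 0.018 [[401. 506.]]
0.037 0.022 [[399. 498.]]
0.037 0.026 [[398. 489.]]
```

Grip is on the housing (44 mm), tips about 20 mm up. Lifting and turning.

Emit:
{"method": "drive_tool", "body": {
  "deltas": [
    [0, 0, 8, 0, 0, 0],
    [0, 0, 30, 0, 0, 0],
    [0, 0, 60, 0, 0, 0],
    [0, 0, 90, 0, 0, 0],
    [5, -10, 110, 0, 0, -4],
    [18, -34, 115, 0, 0, -12],
    [38, -70, 115, 0, 0, -21],
    [60, -110, 115, 0, 0, -31],
    [82, -150, 115, 0, 0, -41],
    [104, -190, 115, 0, 0, -51],
    [124, -228, 115, 0, 0, -61],
    [142, -261, 115, 0, 0, -71]
  ]
}}

```text
clock: 40.4
tool_pos: [0.5534, -0.1004, 0.1308]
orientation: [-0.001, 0.637, 0.771, -0.001]
contact_force: [1.0, 0.0, -2.8]
width: 0.514
```

Emit:
{"method": "drive_tool", "body": {
  "deltas": [
    [16, -29, 0, 0, 0, -9],
    [26, -48, 0, 0, 0, -17],
    [32, -58.8, 0, 0, 0, -21.5],
    [32, -58.8, -5, 0, 0, -21.5],
    [32, -58.8, -30, 0, 0, -21.5],
    [32, -58.8, -60, 0, 0, -21.5],
    [32, -58.8, -78, 0, 0, -21.5],
    [32, -58.8, -84, 0, 0, -21.5],
    [32, -58.8, -84, 0, 0, -21.5]
  ]
}}

```text
clock: 41.52
tool_pos: [0.5855, -0.1575, 0.048]
orientation: [0.0, 0.767, 0.641, 0.0]
contact_force: [0.3, -0.2, -2.3]
width: 0.517
```

```bash
python3 look.py s17 280,200,420,340
```

```text
[ 0.58595673 -0.15772253  0.04884729] [-0.13243949  0.83511395 -1.2595219 ] 0.5140840221739655 41.575
```

View pics/s17.png

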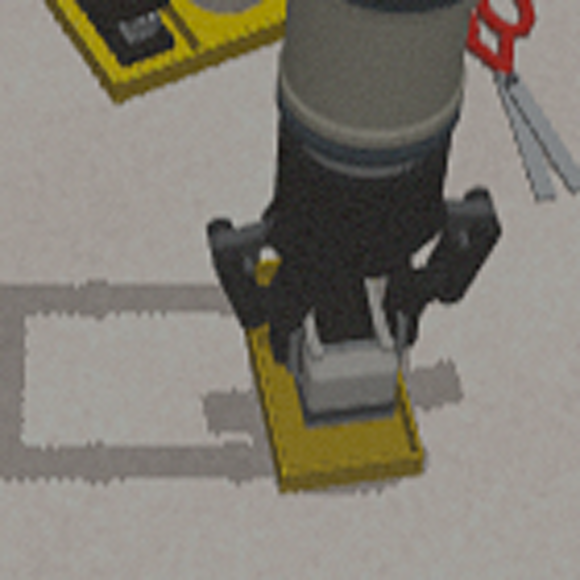

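```bash
python3 - <<'E'
from h import *
s=cv2.imread('pics/s17.png');k=580/140
S=lambda p:np.round((p-[280,200]+.5)*k).astype(int)
b=[[-.032,-.0225],[.032,-.0225],[.032,.0225],[-.032,.0225]]
for z,c in((.031,(0,0,255)),(.003,(255,0,0))):
    cv2.polylines(s,[S(proj("side",pose(.5855,-.1578,np.radians(-100.2),[q+[z] for q in b])))],True,c,1)
bay=[[x,-.0215+y,.018] for x,y in((-.033,-.042),(.033,-.042),(.033,.042),(-.033,.042))]
cv2.polylines(s,[S(proj("side",pose(.5893,-.1366,np.radians(-10.2),bay)))],True,(255,255,255),1)
cv2.imwrite('pics/s17b.png',s)
E
```

```text
(no output)
```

View pics/s17b.png

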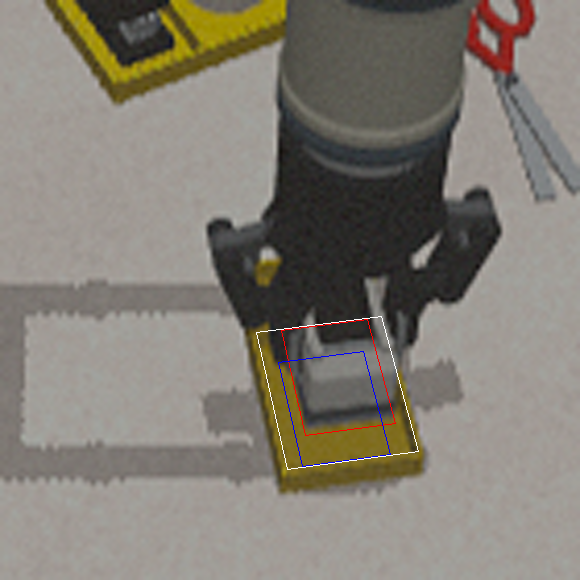

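The held punch sits about 4 mm further towards +y than modelled, so I'll shift by 3 mm and set down gently.

Emit:
{"method": "drive_tool", "body": {
  "deltas": [
    [-1, -1.5, -7, 0, 0, 0],
    [-1.5, -3, -14, 0, 0, 0],
    [-1.5, -3, -20, 0, 0, 0],
    [-1.5, -3, -24, 0, 0, 0],
    [-1.5, -3, -26, 0, 0, 0],
    [-1.5, -3, -27, 0, 0, 0],
    [-1.5, -3, -28, 0, 0, 0],
    [-1.5, -3, -28, 0, 0, 0]
  ]
}}

```text
clock: 42.58
tool_pos: [0.5842, -0.1607, 0.0208]
orientation: [0.0, 0.767, 0.641, 0.0]
contact_force: [-3.1, 1.9, 4.2]
width: 0.514
```

```bash
python3 look.py s18 280,200,420,340
```

```text
[ 0.58415016 -0.16068099  0.0207391 ] [-4.90715178  2.72225255  4.2476709 ] 0.5182836800354557 42.625
```

View pics/s18.png

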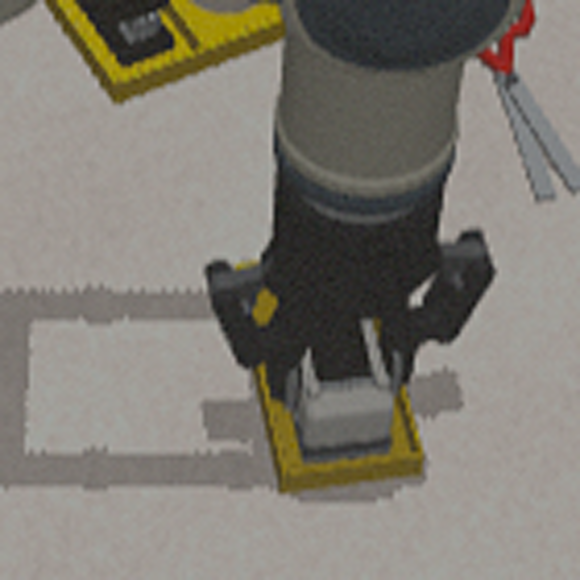

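It is down on the floor (4 N up, TCP 3 mm above grasp height). Releasing.

Emit:
{"method": "drive_tool", "body": {
  "deltas": [
    [0, 0, 0, 0, 0, 0],
    [0, 0, 0, 0, 0, 0],
    [0, 0, 0, 0, 0, 0],
    [0, 0, 0, 0, 0, 0],
    [0, 0, 6, 0, 0, 0],
    [0, 0, 25, 0, 0, 0],
    [0, 0, 60, 0, 0, 0],
    [0, 0, 100, 0, 0, 0],
    [0, 0, 140, 0, 0, 0],
    [0, 0, 170, 0, 0, 0],
    [-40, 20, 185, 0, 0, 0],
    [-90, 50, 190, 0, 0, 0]
  ],
  "gripper": 62
}}

```text
clock: 44.12
tool_pos: [0.4937, -0.1107, 0.2126]
orientation: [0.001, 0.768, 0.641, 0.001]
contact_force: [-1.2, 0.7, 0.2]
width: 0.729
```

Emit:
{"method": "drive_tool", "body": {
  "deltas": [
    [-45, 30, 0, 0, 0, 0],
    [-85, 60, 0, 0, 0, 0],
    [-110, 80, 0, 0, 0, 0],
    [-120, 90, 0, 0, 0, 0],
    [-120, 90, 0, 0, 0, 0],
    [-120, 90, 0, 0, 0, 0],
    [-120, 90, 0, 0, 0, 0]
  ]
}}

```text
clock: 45.0
tool_pos: [0.3744, -0.0212, 0.2095]
orientation: [-0.0, 0.768, 0.641, -0.0]
contact_force: [-0.4, 0.2, -0.8]
width: 0.727
```

```bash
python3 look.py s19 230,60,430,340; python3 - <<'E'
from h import *
t=r.capture('top');cv2.imwrite('pics/t19.png',np.clip(cv2.resize(t[120:300,170:430],None,fx=3,fy=3,interpolation=2)[:,:,::-1].astype(int)*2,0,255).astype(np.uint8))
E
```

```text
[ 0.37433972 -0.02115277  0.20944939] [-0.82428844  0.29319327 -0.80737952] 0.7266755033309343 45.05
```

View pics/s19.png

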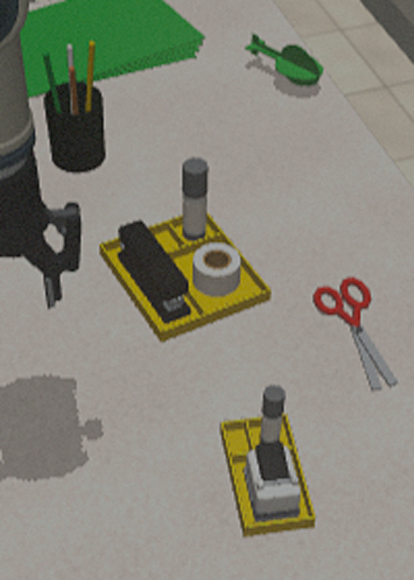

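View pics/t19.png

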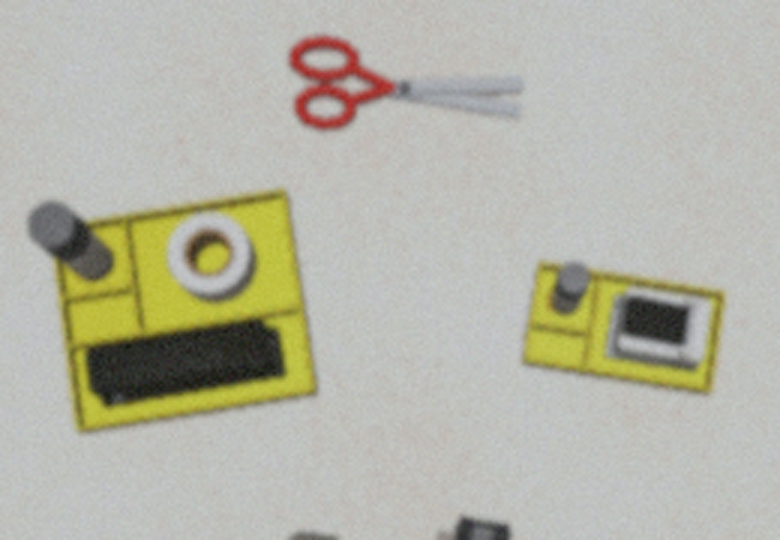

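Both kits show complete: every thing lies inside its bay, and scissors and pot are as before. I'll compare the bystanders' detected boxes with the first ones and hand in.

```bash
python3 - <<'E'
from cell import r
for o in("scissors","pencil_pot","card_stack"): print(o,[(d['extent'],round(d['confidence'],2)) for d in r.search_frame("top",o)][:1])
print(r.job_done())
E
```

```text
scissors [([268.3, 131.4, 73.9, 31.8], 0.93)]
pencil_pot [([47.7, 218.3, 75.4, 53.1], 0.85)]
card_stack [([477.4, 198.3, 77.3, 108.6], 0.92)]
the job is handed in; nothing more can be done
None
```

Both kits are made up in the order asked. The larger tray has the large glue stick, stapler and tape, and the smaller tray has the small glue stick and punch. I set each down until the floor pushed back with about 4–7 N, then let go, and I handed the job in at about 45 s.

- **Placement:** The last side and top pictures show both glue sticks upright in their square cells, and the stapler and punch on their bases in their bays. The tape is flat in the wide bay, and the gripper is clear of everything.
- **Bystanders:** The scissors, pencil pot and card stack came back within about 4 px of their first detected boxes. The pictures show no movement, so I take that as detector scatter.
- **Disagreement:** While held, the punch looked about 4 mm off from where I had modelled it. I shifted the placing by 3 mm, and it ended inside its bay.
- **Not done:** The wrist force was only read at the ends of moves. It stayed under about 9 N there, but the peak during moves was not recorded.

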